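# Start the polishing cycle on the chainmail ring polisher

## Task

The ring polisher on the workshop table is loaded: press its blue button fully down to choose the polishing programme, let it come back up, then press the green button fully down to start it (green counts only after blue), and let go. Never press the yellow or the red button, and press only one button at a time.

Things in the scene. Friction and masses are not known exactly. Their poses are not given: they have to be found in the camera images.
- blue_top (a point): Blue push button, round cap 36 mm across, in a black collar 52 mm across. Point: centre of the cap's top face, 62 mm above the table (22 above the panel) when up; it sinks with the cap. Pressed straight down it travels 6 mm and stops 4 mm above the collar; the spring takes 1.5 N to start, 5 N at the bottom, and returns it. Chooses the polishing programme.
- green_top (a point): Green push button, round cap 36 mm across, in a black collar 52 mm across. Point: centre of the cap's top face, 62 mm above the table (22 above the panel) when up; it sinks with the cap. Pressed straight down it travels 6 mm and stops 4 mm above the collar; the spring takes 1.5 N to start, 5 N at the bottom, and returns it. Starts the machine.
- yellow_top (a point): Yellow push button, round cap 36 mm across, in a black collar 52 mm across. Point: centre of the cap's top face, 62 mm above the table (22 above the panel) when up; it sinks with the cap. Pressed straight down it travels 6 mm and stops 4 mm above the collar; the spring takes 1.5 N to start, 5 N at the bottom, and returns it. Coarse deburring programme: not wanted.
- red_top (a point): Red push button, round cap 36 mm across, in a black collar 52 mm across. Point: centre of the cap's top face, 62 mm above the table (22 above the panel) when up; it sinks with the cap. Pressed straight down it travels 6 mm and stops 4 mm above the collar; the spring takes 1.5 N to start, 5 N at the bottom, and returns it. Stop: not wanted.
- polisher: Fixed grey ring polisher, deck 210 x 500 mm; origin on the table under the middle of its dark panel, x away from the robot, y to the bowl, z up. The four buttons stand in a 90 mm square about it; which colour has which corner varies, as does its yaw (within 0.25 rad). Its bowl, 204 mm across, 175 mm high, stands at y = 270 mm.

How it is judged (in metres and radians):
On the way, in this order (a step that is already met when the one before it is completed fails the run):
1. the blue button is pressed down by more than 4 of its 6 mm (distance of blue_top from where it was at the start of the episode above 0.004 m), for 0.05 s.
2. the blue button has come back up (distance of blue_top from where it was at the start of the episode below 0.0015 m), for 0.05 s.
3. the green button is pressed down by more than 4 of its 6 mm while the blue one is up (distance of green_top from where it was at the start of the episode above 0.004 m and distance of blue_top from where it was at the start of the episode below 0.002 m), for 0.05 s.
At the end, for the whole second after the job is handed in: After blue and then green have been pressed, all four buttons are up again, within 1.5 mm of where they began (distance of each of blue_top, green_top, yellow_top, red_top from where it was at the start of the episode below 0.0015 m); the robot touches nothing.
It fails at once if the yellow button is pressed by more than 3 mm (distance of yellow_top from where it was at the start of the episode above 0.003 m).
It fails at once if the red button is pressed by more than 3 mm (distance of red_top from where it was at the start of the episode above 0.003 m).
It fails at once if blue and green are both pressed by more than 3 mm at once (distance of each of blue_top, green_top from where it was at the start of the episode above 0.003 m).
It also fails if it takes over 35 s, if anything falls off the work surface, if the arm or the gripper's body presses on something with over 40 N, if the wrist force passes 120 N, or if a joint passes its speed limit or range.

## Robot

A 6-joint arm with a two-finger parallel gripper is mounted at the origin on the work surface. World frame = base frame: x ahead of the robot, y to its left, z up, the work surface at z = 0. Lengths are in m, angles in degrees, forces in N, time in s.
With the tool pointing down it reaches from about 0.325 to 0.9 m from the base axis. Payload 6.1 kg.
Tool frame: the origin (TCP) lies between the finger pads; the fingertips stand r.tips_ahead ahead of it and the grasp point (between the pads) lies 11 mm behind it (r.tips_ahead is the distance from the TCP to the fingertips, in m); y points along the fingers, x is the direction in which the jaws open and shut, and the axes are right-handed (so a half turn about y gives the same grasp; the last joint's range is limited). The gripper opens to 85 mm and grips with 20 to 120 N. Pads are 22 mm wide; open, the fingers measure 114 mm over their backs; the gripper's body (76 mm by 85 mm) begins 54 mm behind the grasp point. The pads swing forward as they close: fully open they stand 13 mm farther back than shut.
Start: joints at [-77.126, 12.628, 87.462, -0, 79.91, -7.225], TCP at [0.215, -0.587, 0.212] pointing down, gripper open.
Joint ranges: [-170.65, 170.65], [-52.31, 119.04], [5.05, 147.46], [-71.25, 251.25], [11.57, 151.72], [-153.62, 153.62]. Speed limits (degrees/s): [147.25, 147.25, 172.46, 180, 180, 180].

## Interface

Orientations are given as a 3x3 rotation matrix whose columns are the frame's x, y, z axes.
In Python, from plant import r gives the robot as it stands. The module is installed in compiled form; this text tells all that it offers.
- The arm moves only by the shell command python3 -m crank 'ROWS' [FORCE]. ROWS is text: rows parted by semicolons, each of 7 numbers parted by spaces: the turn, a rotation vector about the tool's x, y, z in rad, then the shift along the tool's x, y, z in cm, then the finger opening in cm, from 0 to 8.54. A call has 1 to 12 rows; each row shifts and turns the commanded pose from where the row before left it, along the tool's axes as they then stand; what a row does not reach is not made up. A row lasts 1/12 s, in which the tool goes at most 41.7 mm and 7.16 degrees, less where a joint would pass 70% of its speed; a pose out of reach is approached as far as the arm can. A call is refused whole if a number of a shift passes 4.17 or a number of a turn 0.125, either way. A call with a gripper value outside its range is refused whole. The fingers move at their own pace and stop on an object; FORCE is the grip in N (left out, the last holds). Time passes only in rows, so rows that do not move let the fingers close. It gives the time, the measured TCP pose, the force and the opening at its end, in the units of the state.
- r.state(): the state, without advancing time (a new reading comes with each control period).
- r.read_camera(name): name is "side" or "top"; returns the picture (480x640x3 uint8, red, green, blue); there is no depth.
- r.camera_params(name): a dict with "fx", "fy", "cx", "cy" (pixels), "dist" ([k1, k2, p1, p2, k3] as OpenCV has them; the pictures are not rectified), "R" (3x3) and "t" (3): a world point X has camera coordinates R X + t. Camera axes: x right, y down, z forward; pixel columns grow to the right and rows downward; lengths in m; the calibration is good to about 2 mm. A picture is of the moment at which its call begins. camera_params takes no time and is no camera call.
- r.finish_job(): hands the job in, once; it reports no verdict.
Trained networks look in the newest picture that a camera, given by its name, has taken for a name from the list of things; names that differ only in an ending like _2 or _b are one class to them, and where a whole thing is asked for, a point or a joint stands for the part that bears it (a point fixed in the world has none). Each returns a list of dicts, best first, with "conf" (0 to 1); they miss things now and then, are a little off and sometimes report something else, mostly with a low value. They report only what shows in the picture. A call takes as long as a camera call.
- r.cut_out(name, camera): "pixels" (480x640 bool, what is visible of it) and "centre" ([column, row] as shares, 0 to 1, of the picture: columns of its width, rows of its height, amid what is visible of it).
- r.landmark_of(name, camera): "centre" ([column, row] as shares, 0 to 1, of the picture: columns of its width, rows of its height: a listed point, or the origin of a listed thing).
The state is a dict: "t": time; "joint_pos": joint angles; "dq": joint speeds; "tau": joint torques, N m; "tool_pos": TCP position; "eef_rot": TCP orientation; "wrist_force": force on the tool from outside, world axes, zero at the start; "moment": the same for the moment, N m; "opening": finger opening in m.
Only numpy, scipy, OpenCV 4.12 (cv2) and the standard library are available. Lean on these libraries where they do the work, as an engineer would, in place of code of your own. Each camera call takes 0.05 s, during which the arm holds its last target. There are 200 camera calls.

## Working session

There is one attempt and no reset: what is moved stays moved. The work goes in short steps, Python scripts to look and compute and a shell command to move; the robot and the scene stay as the last step left them, time stands still between calls to the robot, and variables do not carry over. Pictures are saved under pics/ and viewed, on a budget of 10 in all, crops included, one or two more only if the job needs it, and the job is handed in when it is done.

```bash
mkdir -p pics; cat > h.py <<'E'
import numpy as np, cv2
from plant import r
def ray(cam,px):
    p=r.camera_params(cam);K=np.array([[p['fx'],0,p['cx']],[0,p['fy'],p['cy']],[0,0,1]])
    u=cv2.undistortPoints(np.array([[px]],float),K,np.array(p['dist'],float))[0,0]
    R=np.array(p['R']);t=np.array(p['t'])
    return -R.T@t, R.T@np.array([u[0],u[1],1])
def at_z(cam,px,z):
    o,d=ray(cam,px);return o+d*(z-o[2])/d[2]
E
python3 - <<'E'
from h import *
for c in ("top","side"):
    im=r.read_camera(c);cv2.imwrite(f"pics/{c}0.png",im[:,:,::-1])
    for n in ("blue","green","yellow","red"):
        for d in r.landmark_of(n+"_top",c)[:2]:
            px=np.array(d["centre"])*[640,480];print(c,n,round(d["conf"],2),px.round(1),at_z(c,px,.062).round(4))
s=r.state();print(s["t"],s["tool_pos"],np.round(s["eef_rot"],3),s["opening"],r.tips_ahead)
E
```

```text
top blue 0.95 [459.  282.3] [ 0.5056 -0.1761  0.062 ]
top blue 0.72 [383.2 280. ] [ 0.5118 -0.0866  0.062 ]
top green 0.79 [385.3 202.3] [ 0.6056 -0.0934  0.062 ]
top yellow 0.77 [384.4 282. ] [ 0.5093 -0.0878  0.062 ]
top red 0.64 [459.3 208.6] [ 0.5945 -0.1825  0.062 ]
side blue 0.76 [300.4 336.8] [ 0.5064 -0.174   0.062 ]
side green 0.8 [366.  270.3] [ 0.604  -0.0927  0.062 ]
side yellow 0.74 [283.7 284.7] [ 0.5079 -0.0918  0.062 ]
side red 0.68 [386.1 323. ] [ 0.5967 -0.1788  0.062 ]
0.5 [ 0.21476117 -0.58688695  0.21192445] [[ 0.344 -0.     0.939]
 [-0.939  0.     0.344]
 [-0.    -1.     0.   ]] 0.08501610949974038 0.008
```

View pics/top0.png

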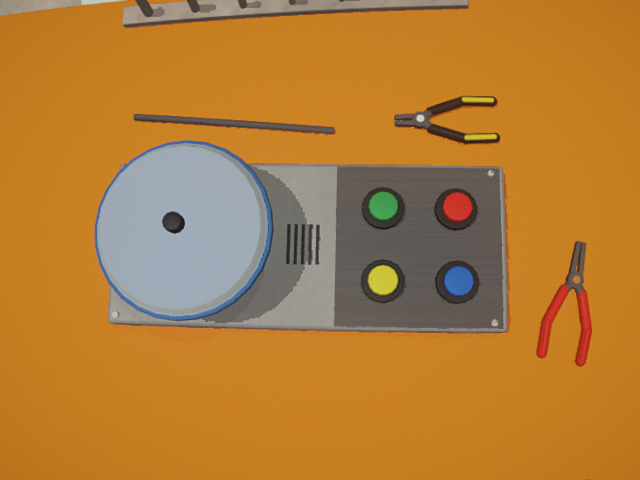

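View pics/side0.png

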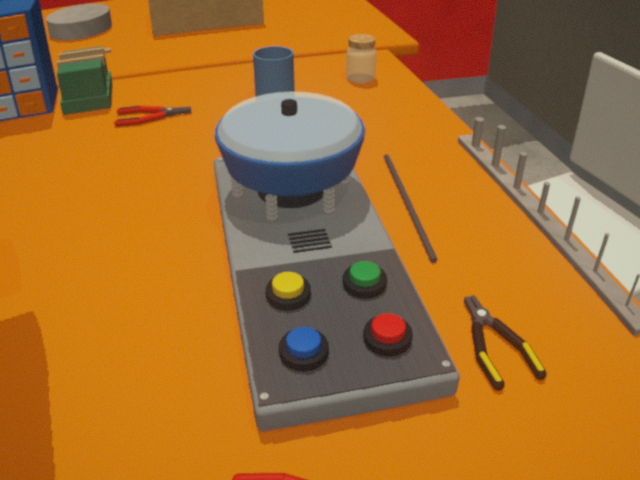

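The networks and the pictures agree. In the top view blue is at (459,281), green (384,205), yellow (383,281) and red (458,207). The 90 mm square fit gives blue ≈ (0.506, -0.177) and green ≈ (0.601, -0.093), with clear space around both. Next I shut the fingers and move above blue.

```bash
python3 -m crank '0 0 0 -1.78 0 2.59 0;0 0 0 -1.78 0 2.59 0;0 0 0 -1.78 0 2.59 0;0 0 0 -1.78 0 2.59 0;0 0 0 -1.78 0 2.59 0;0 0 0 -1.78 0 2.59 0;0 0 0 -1.78 0 2.59 0;0 0 0 -1.78 0 2.59 0' 30; python3 -m crank '0 0 0 -1.78 0 2.59 0;0 0 0 -1.78 0 2.59 0;0 0 0 -1.78 0 2.59 0;0 0 0 -1.78 0 2.59 0;0 0 0 -1.78 0 2.59 0;0 0 0 -1.78 0 2.59 0;0 0 0 -1.78 0 2.59 0;0 0 0 -1.78 0 2.59 0;0 0 0 0 0 0 0;0 0 0 0 0 0 0'; python3 -c "
from plant import r;print(r.tips_ahead)"
```

```text
t: 1.17
tool_pos: [0.3611, -0.3807, 0.2122]
eef_rot: [[0.343, 0.0, 0.939], [-0.939, -0.0, 0.343], [0.001, -1.0, 0.0]]
wrist_force: [0.7, -0.8, -0.2]
opening: 0.0002
t: 2.0
tool_pos: [0.5066, -0.1758, 0.212]
eef_rot: [[0.347, -0.0, 0.938], [-0.938, -0.0, 0.347], [0.0, -1.0, -0.0]]
wrist_force: [0.2, -0.5, 0.1]
opening: 0.0001
0.008
```

```bash
python3 -m crank '0 0 0 0 3 0 0;0 0 0 0 3 0 0;0 0 0 0 3 0 0;0 0 0 0 2 0 0;0 0 0 0 1.5 0 0;0 0 0 0 0 0 0;0 0 0 0 0 0 0;0 0 0 0 0 0 0'; python3 - <<'E'
from h import *
im=r.read_camera("side");cv2.imwrite("pics/side1.png",cv2.resize(im[180:430,180:480,::-1],None,fx=2,fy=2))
E
```

```text
t: 2.67
tool_pos: [0.5065, -0.1782, 0.0883]
eef_rot: [[0.343, 0.001, 0.939], [-0.939, -0.001, 0.343], [0.001, -1.0, 0.001]]
wrist_force: [0.9, -0.4, 0.2]
opening: -0.0001
```

View pics/side1.png

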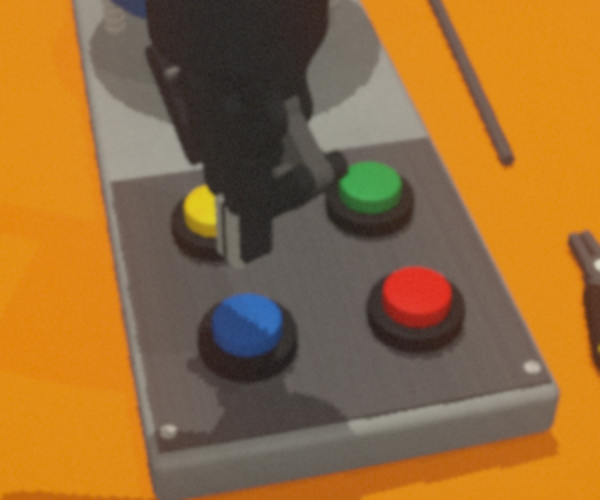

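The picture shows the closed tips at crop (240,262), which is full (300,311), and the blue cap top at about crop (247,315). I'll compare that with the projected tip.

```bash
python3 - <<'E'
from h import *
p=r.camera_params("side");K=np.array([[p['fx'],0,p['cx']],[0,p['fy'],p['cy']],[0,0,1]])
s=r.state();P=np.array(s['tool_pos'])
X=np.array([P,P-[0,0,.008],[.5062,-.1769,.062],P+[0,0,.005]])
print(P,(cv2.projectPoints(X,cv2.Rodrigues(np.array(p['R']))[0],np.array(p['t']),K,np.array(p['dist']))[0][:,0]-[180,180])*2)
im=r.read_camera("side");top=r.read_camera("top");cv2.imwrite("pics/top1.png",cv2.resize(top[150:350,300:520,::-1],None,fx=3,fy=3))
for c in("side","top"):
  for d in r.landmark_of("blue_top",c)[:2]: print(c,d["conf"],at_z(c,np.array(d["centre"])*[640,480],.062))
E
```

```text
[ 0.50695622 -0.17818324  0.08871462] [[242.85441846 281.49920443]
 [243.16768461 293.03620881]
 [241.80414055 317.75466976]
 [242.65645314 274.1858858 ]]
side 0.78 [ 0.5070046  -0.17539691  0.062     ]
top 0.65 [ 0.59463902 -0.17951078  0.062     ]
```

View pics/top1.png

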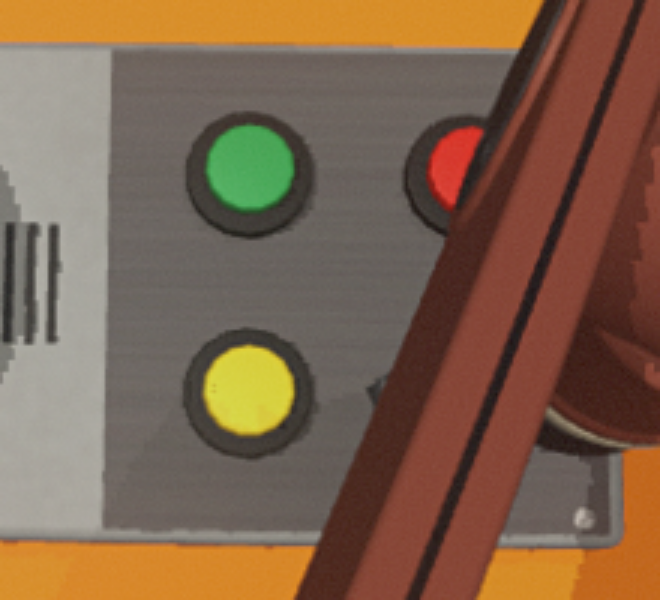

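The tips appear about 15 px higher than projected, so they are either higher or further along +y than I assumed. I'll go down 1.2 cm, which should still be clear, and look again.

```bash
python3 -m crank '0 0 0 0 0.6 0 0;0 0 0 0 0.6 0 0;0 0 0 0 0 0 0;0 0 0 0 0 0 0'; python3 - <<'E'
from h import *
im=r.read_camera("side");cv2.imwrite("pics/side2.png",cv2.resize(im[260:380,250:410,::-1],None,fx=5,fy=5,interpolation=cv2.INTER_CUBIC))
E
```

```text
t: 3.25
tool_pos: [0.5054, -0.1767, 0.0741]
eef_rot: [[0.344, -0.002, 0.939], [-0.939, 0.001, 0.344], [-0.001, -1.0, -0.001]]
wrist_force: [0.1, -0.3, 0.8]
opening: -0.0001
```

View pics/side2.png

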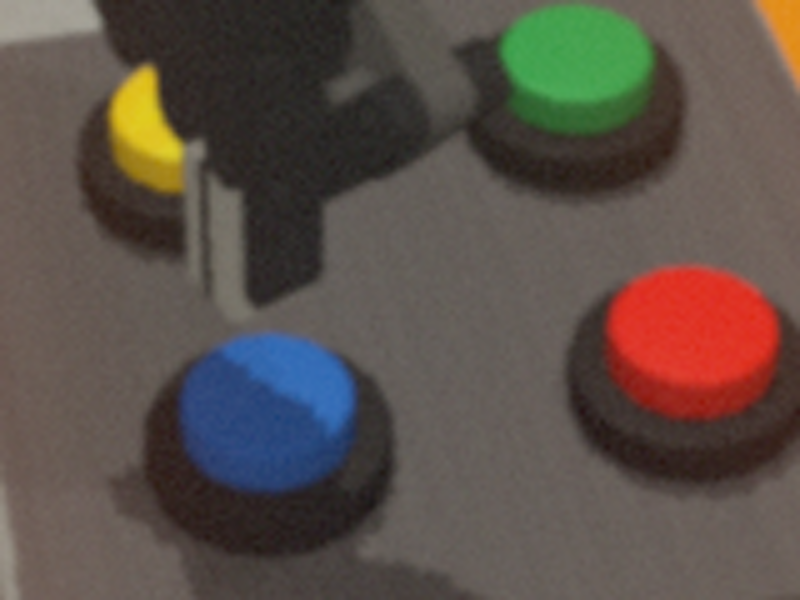

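```bash
python3 - <<'E'
from h import *
print("cam",ray("side",(320,240))[0].round(3))
s=r.state();print(s["tool_pos"],np.round(s["joint_pos"],2))
for n,c in dict(seam=(222,312),nearR=(245,320),farR=(322,270),farL=(190,280)).items():
    px=np.array(c)/5+[250,260]
    for z in (.062,.066,.08,.09): print(n,z,at_z("side",px,z).round(4))
E
```

```text
cam [ 0.409 -0.599  0.517]
[ 0.50571083 -0.17683299  0.07447188] [-27.71   8.79 107.58  -0.    63.7   42.19]
seam 0.062 [ 0.5054 -0.1524  0.062 ]
seam 0.066 [ 0.5046 -0.1563  0.066 ]
seam 0.08 [ 0.5016 -0.17    0.08  ]
seam 0.09 [ 0.4995 -0.1798  0.09  ]
nearR 0.062 [ 0.5095 -0.1559  0.062 ]
nearR 0.066 [ 0.5086 -0.1598  0.066 ]
nearR 0.08 [ 0.5055 -0.1734  0.08  ]
nearR 0.09 [ 0.5033 -0.1832  0.09  ]
farR 0.062 [ 0.5286 -0.1458  0.062 ]
farR 0.066 [ 0.5276 -0.1498  0.066 ]
farR 0.08 [ 0.5239 -0.1637  0.08  ]
farR 0.09 [ 0.5213 -0.1737  0.09  ]
farL 0.062 [ 0.5012 -0.1414  0.062 ]
farL 0.066 [ 0.5004 -0.1454  0.066 ]
farL 0.08 [ 0.4975 -0.1595  0.08  ]
farL 0.09 [ 0.4955 -0.1695  0.09  ]
```

The face orientation fits, and the seam's line of sight best matches tips at z ≈ 0.09, higher than tips_ahead suggests. Either way only blue is within reach below, so I'll go down gently and watch the force.

```bash
python3 -m crank '0 0 0 0 0.4 0 0;0 0 0 0 0 0 0;0 0 0 0 0 0 0'; python3 -m crank '0 0 0 0 0.4 0 0;0 0 0 0 0 0 0;0 0 0 0 0 0 0'; python3 - <<'E'
from h import *
im=r.read_camera("side");cv2.imwrite("pics/side3.png",cv2.resize(im[260:380,250:410,::-1],None,fx=5,fy=5,interpolation=cv2.INTER_CUBIC))
E
```

```text
t: 3.55
tool_pos: [0.5059, -0.177, 0.0707]
eef_rot: [[0.344, -0.0, 0.939], [-0.939, 0.0, 0.344], [-0.0, -1.0, -0.0]]
wrist_force: [0.2, -0.2, -0.4]
opening: -0.0001
t: 3.8
tool_pos: [0.5058, -0.1769, 0.0667]
eef_rot: [[0.344, -0.001, 0.939], [-0.939, 0.0, 0.344], [-0.0, -1.0, -0.0]]
wrist_force: [0.4, -1.5, -0.1]
opening: 0.0002
```

View pics/side3.png

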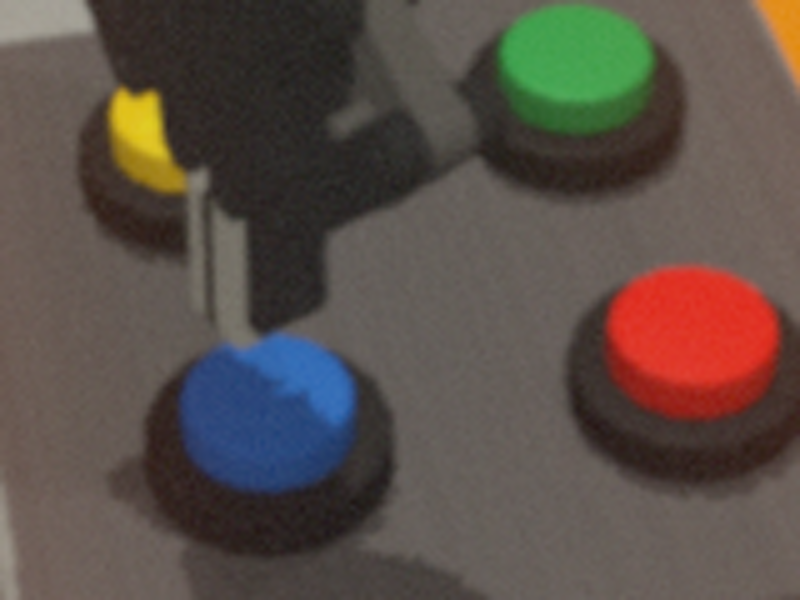

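There is no contact at nominal tip z 0.059, which fits the tips being about 2 cm higher than stated. I'll keep going down in small steps.

```bash
python3 -m crank '0 0 0 0 0.3 0 0;0 0 0 0 0 0 0;0 0 0 0 0 0 0'; python3 -m crank '0 0 0 0 0.4 0 0;0 0 0 0 0 0 0;0 0 0 0 0 0 0';  python3 - <<'E'
from h import *
im=r.read_camera("side");cv2.imwrite("pics/side4.png",cv2.resize(im[260:380,250:410,::-1],None,fx=5,fy=5,interpolation=cv2.INTER_CUBIC))
E
```

```text
t: 4.1
tool_pos: [0.5059, -0.177, 0.0638]
eef_rot: [[0.344, -0.0, 0.939], [-0.939, 0.0, 0.344], [-0.0, -1.0, -0.0]]
wrist_force: [0.4, -0.2, -0.6]
opening: 0.0
t: 4.35
tool_pos: [0.5058, -0.1769, 0.0596]
eef_rot: [[0.344, -0.001, 0.939], [-0.939, 0.0, 0.344], [-0.001, -1.0, -0.0]]
wrist_force: [-0.0, -0.4, 0.9]
opening: -0.0
```

View pics/side4.png

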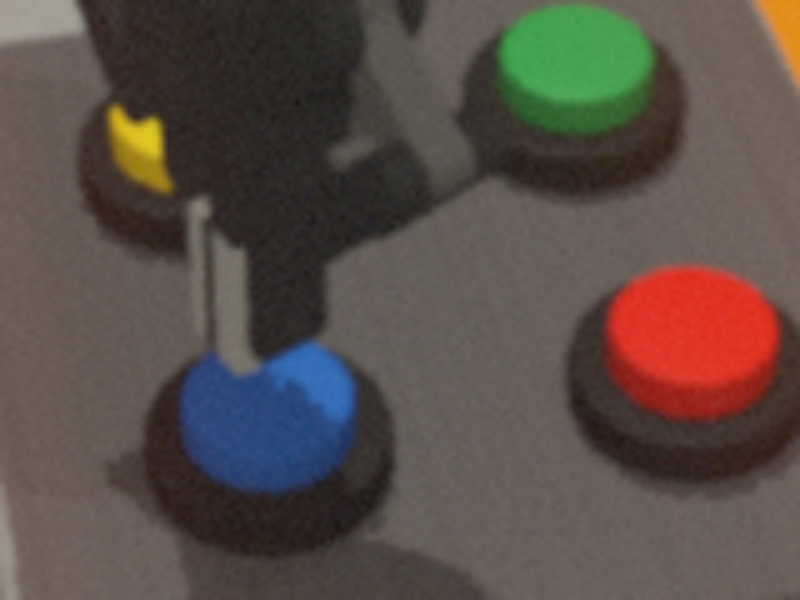

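The nominal tip is now at z 0.052 and still clear, with the cap up. The corner at (245,372) has about 1.3 cm to go.

```bash
python3 -m crank '0 0 0 0 0.3 0 0;0 0 0 0 0.3 0 0;0 0 0 0 0 0 0;0 0 0 0 0 0 0'; python3 -m crank '0 0 0 0 0.3 0 0;0 0 0 0 0 0 0;0 0 0 0 0 0 0'; python3 -m crank '0 0 0 0 0.3 0 0;0 0 0 0 0 0 0;0 0 0 0 0 0 0';  python3 - <<'E'
from h import *
im=r.read_camera("side");cv2.imwrite("pics/side5.png",cv2.resize(im[260:380,250:410,::-1],None,fx=5,fy=5,interpolation=cv2.INTER_CUBIC))
E
```

```text
t: 4.73
tool_pos: [0.5058, -0.1769, 0.0536]
eef_rot: [[0.344, -0.001, 0.939], [-0.939, 0.0, 0.344], [-0.001, -1.0, -0.0]]
wrist_force: [0.4, -0.0, -0.0]
opening: 0.0001
t: 4.98
tool_pos: [0.5059, -0.177, 0.0508]
eef_rot: [[0.344, -0.0, 0.939], [-0.939, 0.0, 0.344], [-0.0, -1.0, -0.0]]
wrist_force: [-0.3, 0.8, 0.2]
opening: -0.0002
t: 5.23
tool_pos: [0.5059, -0.177, 0.0478]
eef_rot: [[0.344, -0.0, 0.939], [-0.939, 0.0, 0.344], [-0.0, -1.0, -0.0]]
wrist_force: [0.3, -0.5, -0.4]
opening: 0.0003
```

View pics/side5.png

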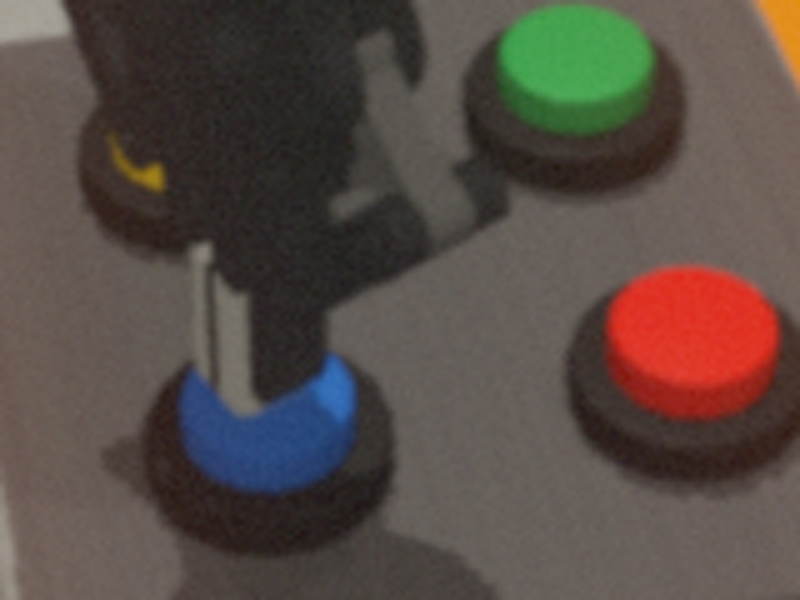

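The tips are now over the cap's middle and nearly in contact, corner at (250,415).

```bash
for i in 1; do python3 -m crank '0 0 0 0 0.2 0 0;0 0 0 0 0 0 0;0 0 0 0 0 0 0' | grep -E "tool_pos|force"; python3 -m crank '0 0 0 0 0.2 0 0;0 0 0 0 0 0 0;0 0 0 0 0 0 0'| grep -E "tool_pos|force"; python3 -m crank '0 0 0 0 0.2 0 0;0 0 0 0 0 0 0;0 0 0 0 0 0 0'| grep -E "tool_pos|force"; done
```

```text
tool_pos: [0.506, -0.177, 0.0459]
wrist_force: [-0.6, -0.5, 0.8]
tool_pos: [0.5059, -0.177, 0.0438]
wrist_force: [1.1, 0.9, -0.2]
tool_pos: [0.5063, -0.1772, 0.0422]
wrist_force: [-0.2, -0.4, 1.6]
```

```bash
python3 -m crank '0 0 0 0 0.2 0 0;0 0 0 0 0 0 0;0 0 0 0 0 0 0' | grep -E "tool_pos|force"; python3 -m crank '0 0 0 0 0.2 0 0;0 0 0 0 0 0 0;0 0 0 0 0 0 0'| grep -E "tool_pos|force"
```

```text
tool_pos: [0.5063, -0.1772, 0.0402]
wrist_force: [0.3, 0.6, 1.2]
tool_pos: [0.5063, -0.1772, 0.0382]
wrist_force: [-0.0, -0.7, 4.0]
```

```bash
python3 -m crank '0 0 0 0 0.15 0 0;0 0 0 0 0 0 0;0 0 0 0 0 0 0' | grep -E "tool_pos|force"; python3 -m crank '0 0 0 0 0.1 0 0;0 0 0 0 0 0 0;0 0 0 0 0 0 0'| grep -E "tool_pos|force"; python3 - <<'E'
from h import *
im=r.read_camera("side");cv2.imwrite("pics/side6.png",cv2.resize(im[260:380,250:410,::-1],None,fx=5,fy=5,interpolation=cv2.INTER_CUBIC))
E
```

```text
tool_pos: [0.5064, -0.1772, 0.0367]
wrist_force: [-0.1, -0.3, 5.6]
tool_pos: [0.5064, -0.1772, 0.0366]
wrist_force: [-2.8, 1.2, 12.1]
```

View pics/side6.png

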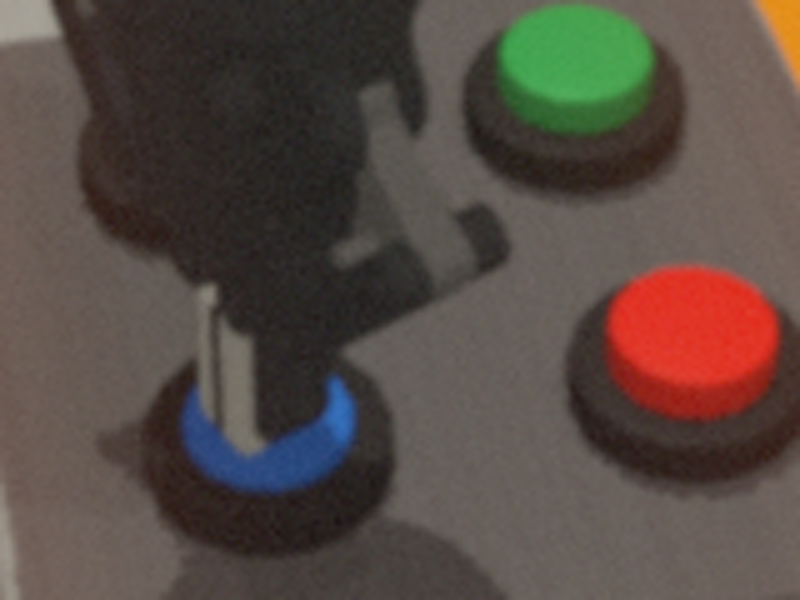

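Blue bottomed: the force followed the spring to 5.6 N, then jumped to 12 N at TCP z 0.0366. Now lift and move over green, (-4.7, +11.8) cm along tool x and z.

```bash
python3 -m crank '0 0 0 0 -1 0 0;0 0 0 0 -2 0 0;0 0 0 0 -2 0 0;0 0 0 0 0 0 0;0 0 0 0 0 0 0'; python3 -m crank '0 0 0 -0.94 0 2.36 0;0 0 0 -0.94 0 2.36 0;0 0 0 -0.94 0 2.36 0;0 0 0 -0.94 0 2.36 0;0 0 0 -0.94 0 2.36 0;0 0 0 0 0 0 0;0 0 0 0 0 0 0;0 0 0 0 0 0 0'; python3 -m crank '0 0 0 0 1 0 0;0 0 0 0 1 0 0;0 0 0 0 0.7 0 0;0 0 0 0 0 0 0;0 0 0 0 0 0 0'; python3 - <<'E'
from h import *
im=r.read_camera("side");cv2.imwrite("pics/side7.png",cv2.resize(im[220:370,250:450,::-1],None,fx=4,fy=4,interpolation=cv2.INTER_CUBIC))
for n in("blue","red","yellow","green"):
  for d in r.landmark_of(n+"_top","side")[:1]: print(n,d["conf"],np.array(d["centre"])*[640,480])
E
```

```text
t: 7.5
tool_pos: [0.5066, -0.1773, 0.0864]
eef_rot: [[0.344, 0.002, 0.939], [-0.939, -0.001, 0.344], [0.001, -1.0, 0.001]]
wrist_force: [0.2, 0.5, -0.9]
opening: -0.0
t: 8.17
tool_pos: [0.5993, -0.0923, 0.0839]
eef_rot: [[0.344, -0.003, 0.939], [-0.939, 0.0, 0.344], [-0.002, -1.0, -0.003]]
wrist_force: [-0.7, 0.1, -0.2]
opening: -0.0
t: 8.58
tool_pos: [0.5996, -0.0925, 0.0572]
eef_rot: [[0.343, -0.002, 0.939], [-0.939, 0.001, 0.343], [-0.001, -1.0, -0.002]]
wrist_force: [0.1, -0.2, -0.6]
opening: 0.0001
blue 0.6 [301.184 338.208]
red 0.57 [388.48 326.88]
yellow 0.7 [286.784 285.408]
green 0.58 [365.184 268.992]
```

View pics/side7.png

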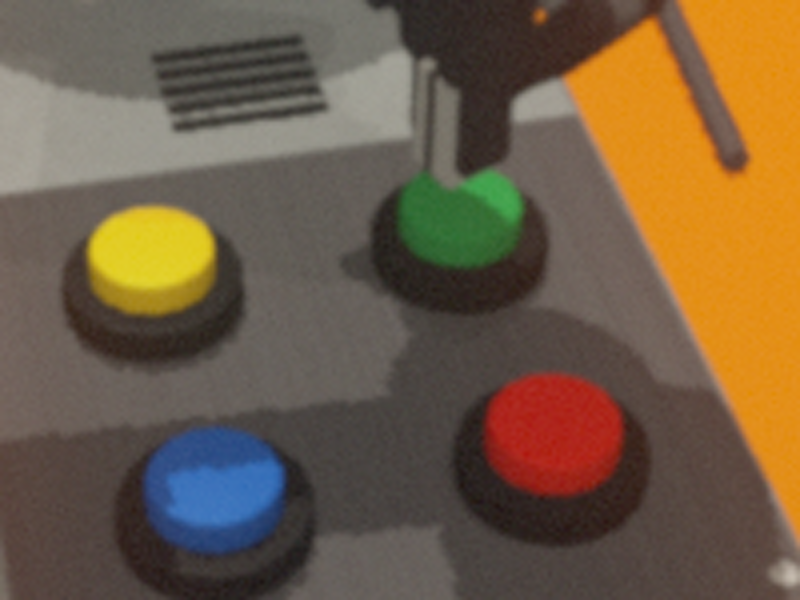

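Blue is back up at (215,465) in the crop, and yellow and red are up too. The tips stand over green at (460,200), so I'll press it.

```bash
python3 -m crank '0 0 0 0 0.4 0 0;0 0 0 0 0.4 0 0;0 0 0 0 0.4 0 0;0 0 0 0 0 0 0;0 0 0 0 0 0 0'| grep -E "tool_pos|force"; python3 -m crank '0 0 0 0 0.2 0 0;0 0 0 0 0.2 0 0;0 0 0 0 0 0 0;0 0 0 0 0 0 0'| grep -E "tool_pos|force"; python3 -m crank '0 0 0 0 0.2 0 0;0 0 0 0 0.2 0 0;0 0 0 0 0 0 0;0 0 0 0 0 0 0'| grep -E "tool_pos|force"
```

```text
tool_pos: [0.6002, -0.0922, 0.0458]
wrist_force: [0.2, -0.2, 0.6]
tool_pos: [0.6009, -0.0924, 0.0427]
wrist_force: [0.0, 0.1, 0.7]
tool_pos: [0.6011, -0.0924, 0.0388]
wrist_force: [-0.6, 0.8, 3.7]
```

```bash
python3 -m crank '0 0 0 0 0.2 0 0;0 0 0 0 0 0 0;0 0 0 0 0 0 0'| grep -E "tool_pos|force"; python3 -m crank '0 0 0 0 0.1 0 0;0 0 0 0 0 0 0;0 0 0 0 0 0 0'| grep -E "tool_pos|force"
```

```text
tool_pos: [0.6011, -0.0925, 0.0368]
wrist_force: [0.0, -0.3, 4.9]
tool_pos: [0.6012, -0.0925, 0.0367]
wrist_force: [-3.0, 0.6, 11.0]
```

Green bottomed the same way: 4.9 N, then a hard stop at 11 N. Lift clear and check.

```bash
python3 -m crank '0 0 0 0 -1 0 0;0 0 0 0 -2 0 0;0 0 0 0 -3 0 0;0 0 0 0 -3 0 0;0 0 0 0 -3 0 0;0 0 0 0 0 0 0;0 0 0 0 0 0 0;0 0 0 0 0 0 0;0 0 0 0 0 0 0'; python3 - <<'E'
from h import *
im=r.read_camera("side");cv2.imwrite("pics/side8.png",cv2.resize(im[180:380,220:480,::-1],None,fx=2,fy=2))
E
```

```text
t: 11.17
tool_pos: [0.5994, -0.092, 0.1535]
eef_rot: [[0.344, -0.003, 0.939], [-0.939, 0.001, 0.344], [-0.002, -1.0, -0.003]]
wrist_force: [-0.4, 0.2, -0.1]
opening: -0.0001
```

View pics/side8.png

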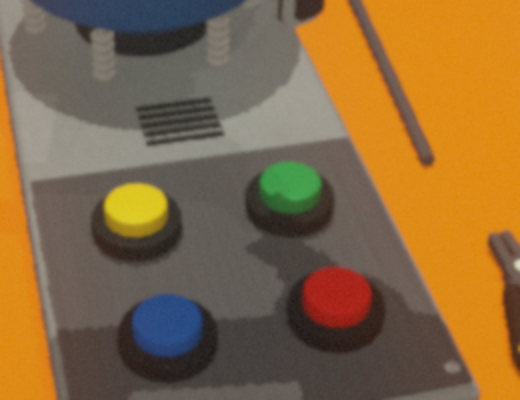

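All four buttons are up: yellow (135,205), green (290,182), blue (167,322) and red (337,297) in the crop. The gripper is well clear.

```bash
python3 -c "
from plant import r;print(r.finish_job())"
```

```text
the job is handed in; nothing more can be done
None
```

I pressed the blue button fully, let it come back up, then pressed green fully and let go. The job was handed in at about 11 s of the 35 s limit.

- **Presses:** With the fingers shut, both buttons followed their spring to about 5 N and then hit a hard stop at 11–12 N. The tool stopped at z ≈ 0.0367 m both times.
- **Last checks:** The final picture showed all four buttons up and the gripper well clear, with wrist force near zero. No check failed at the end.
- **Yellow and red:** They were never approached. The arm hid yellow from the camera while blue was at the bottom, but the picture before the green press showed it up.
- **Disagreement:** The fingertips were about 2 cm farther back than `r.tips_ahead` (8 mm) indicates. I noticed this in the side view and handled it by going down in small steps and watching the force.
- **Pictures:** I viewed 11, one over the budget of 10.

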